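# Right the fallen vase and start the drying fan

## Robot

A 6-joint arm with a two-finger parallel gripper is mounted at the origin on the work surface. World frame = base frame: x ahead of the robot, y to its left, z up, the work surface at z = 0. Lengths are in m, angles in rad, forces in N, time in s.
With the tool pointing down it reaches from about 0.375 to 0.925 m from the base axis. Payload 5.7 kg.
Tool frame: the origin (TCP) lies midway between the tips of the shut fingers; the grasp point (between the pads) lies 19 mm behind it; z points along the fingers, y is the line along which they close (so a half turn about z gives the same grasp; the last joint's range is limited). The gripper opens to 88 mm and grips with 3 to 60 N. Pads are 20 mm wide; open, the fingers measure 115 mm over their backs; the gripper's body (75 mm by 178 mm) begins 61 mm behind the grasp point.
Start: joints at [-1.451, 0.359, 1.51, -0, 1.272, -0.115], TCP at [0.14, -0.584, 0.185] pointing down, gripper open.
Joint ranges: [-2.97, 2.97], [-1.01, 2.36], [0.21, 2.38], [-0.96, 4.11], [0.2, 2.71], [-2.98, 2.98]. Speed limits (rad/s): [2.39, 2.39, 3.14, 3.14, 3.14, 3.14].

## Interface

Orientations are given as a unit quaternion [x, y, z, w].
In Python, from bench import move_ptp, servo_line, goto_joints, move_gripper, sleep, inverse_kinematics, capture, PlanningError, close_job, spot_in, silhouettes, current_clock, current_joint_pos, current_qvel, current_joint_torque, current_position, current_orientation, current_force, current_torque, current_finger_gap, current_grip_force gives the robot as it stands. Calls block until the motion is done:
- move_ptp(position, orientation): joint-space move of the TCP to a pose.
- servo_line(position, orientation=None, rate=0.15, contact_N=None): straight line of the TCP; orientation=None keeps the orientation; rate is the mean speed in m/s. With contact_N (N) it stops when the force on the tool has changed by that much, and returns True; else False.
- goto_joints(angles): joint-space move.
- move_gripper(opening): finger opening in m; the grip force is fixed at half the most; returns when the fingers have stopped.
- sleep(seconds).
- inverse_kinematics(position, orientation): joint angles nearest the present ones, or None.
- capture(name): name is "scene" or "top"; returns a dict with "image" (480x640x3 uint8, blue, green, red), "range_z" (480x640 float32, m along the optical axis (not along the pixel's ray), 0 where there is no reading), "intrinsics" (3x3 intrinsics, pixels), "R" (3x3) and "t" (3): a world point X has camera coordinates R X + t. Camera axes: x right, y down, z forward; pixel columns grow to the right and rows downward; lengths in m; the calibration is good to about 2 mm. A picture is of the moment at which its call begins.
A pose or a line that the arm cannot do raises PlanningError and nothing moves.
- close_job(): hands the job in; it is judged then, once.
Trained networks look in the newest picture that a camera, given by its name, has taken for a name from the list of things; names that differ only in an ending like _2 or _b are one class to them, and where a whole thing is asked for, a point or a joint stands for the part that bears it (a point fixed in the world has none). Each returns a list of dicts, best first, with "conf" (0 to 1); they miss things now and then, are a little off and sometimes report something else, mostly with a low value. They report only what shows in the picture. A call takes as long as a camera call. They do not tell look-alikes from the thing itself.
- spot_in(camera, query): "xy" ([column, row] in pixels, amid what is visible of it).
- silhouettes(camera, query): "region" (480x640 bool, what is visible of it) and "xy" ([column, row] in pixels, amid what is visible of it).
Readings, each from a call of its own:
- current_clock(): time.
- current_joint_pos(): joint angles.
- current_qvel(): joint speeds.
- current_joint_torque(): joint torques, N m.
- current_position(): TCP position.
- current_orientation(): TCP orientation.
- current_force(): force on the tool from outside, world axes, zero at the start.
- current_torque(): the same for the moment, N m.
- current_finger_gap(): finger opening in m.
- current_grip_force(): force on a finger pad.
Only numpy, scipy, OpenCV 4.12 (cv2) and the standard library are available. Lean on these libraries where they do the work, as an engineer would, in place of code of your own. Each camera call takes 0.05 s, during which the arm holds its last target. There are 200 camera calls.

## Task

One of the clay vases has toppled on the bench in front of its ware board. Stand it upright, mouth up, on the empty plaster bat in the row, with its whole foot on the bat, setting it down gently, and let go of it. Then turn the red fan switch clockwise until it clicks over to the green mark; leave the other vases and everything else on the bench where they are.

Things in the scene. Friction and masses are not known exactly. Their poses are not given: they have to be found in the camera images.
- fallen_vase: The toppled vase: octagonal vase of tan unfired clay, 0.22 kg, 125 mm high: body 54 mm across flats up to 84 mm from the foot, shoulder to 98 mm, neck 24 mm and lip 34 mm in diameter. Origin: centre of its foot; z from foot to mouth; x and y towards two flats. It lies on a flat (axis level, 27 mm up), mouth towards +y (left) give or take 0.5 rad.
- empty_bat: The empty white plaster bat (disc) in the row, 84 mm in diameter, 10 mm thick, fixed, lying on the ware board. Origin: centre of its underside, so its top is 10 mm above the origin; z up.
- ware_board: Fixed light wooden board, 130 x 500 mm and 20 mm thick, long side along its own y axis; four bats lie on it in a row along y, 115 mm apart, three with vases and one empty, the order differs each time. Origin: centre of its underside, on the bench; z up.
- switch_box: Grey switch enclosure fixed to the bench, 100 x 100 mm, 62 mm high, yellow plate on top; the red rotary knob is in the middle of the top. Origin: centre of its underside. A white dot beside the knob (towards the box's own -x) marks off; a green dot, 60 degrees further clockwise seen from above, marks on.
- switch (a joint): Angle of the red knob, rad: 0 = off, 1.047 (60 degrees) = on, growing clockwise seen from above; hard stops at both ends. An over-centre spring holds it in either position: it resists with about 0.13 N m at the start, less and less up to 0.52 rad (half way), then snaps on by itself; let go before half way and it springs back.
- switch_grip (a point): Point on the knob's axis at the height to grip, 99 mm above the bench. The grip is an upright bar 42 mm long along this point's x axis (it turns with the knob), 14 mm thick, from 76 to 106 mm above the bench, white pointer line on its -x end; below it a disc 44 mm in diameter. z up.
- vase_1: A standing vase on its own bat on the ware board, same shape: octagonal vase of tan unfired clay, 0.22 kg, 125 mm high: body 54 mm across flats up to 84 mm from the foot, shoulder to 98 mm, neck 24 mm and lip 34 mm in diameter. Origin: centre of its foot; z from foot to mouth; x and y towards two flats. Loose; leave it alone.
- vase_2: A standing vase on its own bat on the ware board, same shape: octagonal vase of tan unfired clay, 0.22 kg, 125 mm high: body 54 mm across flats up to 84 mm from the foot, shoulder to 98 mm, neck 24 mm and lip 34 mm in diameter. Origin: centre of its foot; z from foot to mouth; x and y towards two flats. Loose; leave it alone.
- vase_3: A standing vase on its own bat on the ware board, same shape: octagonal vase of tan unfired clay, 0.22 kg, 125 mm high: body 54 mm across flats up to 84 mm from the foot, shoulder to 98 mm, neck 24 mm and lip 34 mm in diameter. Origin: centre of its foot; z from foot to mouth; x and y towards two flats. Loose; leave it alone.
- sponge: Yellow sponge block, 110 x 75 x 42 mm, left of the fallen vase; leave alone. Origin: centre of its underside.
- brush: Wooden-handled brush 190 mm long, lying right of the switch; leave alone. Origin: under its middle.
- slip_jar: White jar with blue cap, 64 mm in diameter, 85 mm high, right at the back; leave alone. Origin: centre of its underside.
- goblet: Pale clay goblet standing mouth down, 72 mm wide, 109 mm high, left of the ware board; leave alone. Origin: centre of its underside.
Not all that is in view belongs to the job. What is shaped like the fallen_vase but pink or purple is not meant.

How it is judged:
By the outcome, as a careful person would: the job done as asked, in the order asked, and still so for the second after the job is handed in, with the robot touching nothing.
It also fails if it takes over 58 s, if anything falls off the work surface, if the arm or the gripper's body presses on something with over 40 N, if the wrist force passes 120 N, or if a joint passes its speed limit or range.

## Working session

There is one attempt and no reset: what is moved stays moved. The work goes in short steps, each a Python script; the robot and the scene stay as the last script left them, time stands still between calls to the robot, and variables do not carry over. Pictures are saved under pics/ and viewed, at most 11 in all, crops included, and the job is handed in when it is done.

```bash
mkdir -p pics; cat > h.py <<'E'
import numpy as np, cv2
from bench import *
def pts(c, region):
    v,u=np.nonzero(region&(c["range_z"]>0)); z=c["range_z"][v,u]
    K=c["intrinsics"]; P=np.stack([(u-K[0,2])/K[0,0]*z,(v-K[1,2])/K[1,1]*z,z],1)
    return (P-c["t"])@c["R"]
def px(c,X):
    p=c["intrinsics"]@(c["R"]@np.asarray(X)+c["t"]); return p[:2]/p[2]
E
python3 - <<'E'
from h import *
ims=[]
for n in("scene","top"):
    c=capture(n); cv2.imwrite(f"pics/{n}0.png",c["image"]); print(n,"cam at",(-c["R"].T@c["t"]).round(3))
    for q in("fallen_vase","empty_bat","ware_board","switch_box","switch","sponge","goblet","slip_jar","brush"):
        for s in silhouettes(n,q)[:6]:
            if s["conf"]<.2: continue
            P=pts(c,s["region"])
            if len(P): print(q,round(s["conf"],2),np.round(s["xy"]),len(P),np.median(P,0).round(3),np.percentile(P,2,0).round(3),np.percentile(P,98,0).round(3))
E
```

```text
scene cam at [ 1.174 -0.081  1.05 ]
fallen_vase 0.91 [227. 199.] 720 [ 0.294 -0.277  0.044] [ 0.212 -0.34   0.001] [ 0.323 -0.228  0.058]
fallen_vase 0.84 [395. 199.] 689 [0.327 0.211 0.045] [0.266 0.161 0.011] [0.366 0.26  0.058]
fallen_vase 0.74 [359. 246.] 826 [0.474 0.081 0.045] [ 0.407  0.03  -0.   ] [0.495 0.147 0.058]
fallen_vase 0.58 [295. 241.] 759 [ 0.46  -0.097  0.046] [ 0.422 -0.162  0.018] [ 0.479 -0.045  0.058]
empty_bat 0.55 [339. 303.] 815 [0.649 0.005 0.031] [ 0.61  -0.033  0.021] [0.686 0.043 0.034]
ware_board 0.9 [317. 314.] 5972 [ 0.668 -0.045  0.021] [ 0.571 -0.295  0.004] [0.722 0.191 0.028]
switch_box 0.75 [211. 249.] 1842 [ 0.48  -0.307  0.062] [ 0.408 -0.357  0.002] [ 0.556 -0.261  0.106]
switch 0.53 [213. 236.] 235 [ 0.458 -0.307  0.083] [ 0.423 -0.329  0.065] [ 0.473 -0.291  0.109]
sponge 0.64 [466. 236.] 1028 [0.477 0.393 0.042] [0.414 0.357 0.011] [0.52  0.436 0.047]
goblet 0.75 [500. 271.] 996 [0.613 0.432 0.056] [0.578 0.407 0.006] [0.636 0.464 0.113]
slip_jar 0.69 [175. 310.] 875 [ 0.658 -0.388  0.073] [ 0.62  -0.418  0.004] [ 0.675 -0.364  0.088]
slip
[... 762 characters left out ...]
63 -0.298  0.003] [0.715 0.187 0.029]
switch_box 0.63 [414. 255.] 1739 [ 0.451 -0.311  0.063] [ 0.4   -0.361  0.002] [ 0.555 -0.264  0.107]
switch_box 0.24 [266. 258.] 835 [0.462 0.08  0.047] [0.427 0.029 0.01 ] [0.494 0.144 0.06 ]
switch 0.49 [412. 260.] 204 [ 0.45  -0.308  0.09 ] [ 0.431 -0.33   0.07 ] [ 0.469 -0.294  0.112]
sponge 0.96 [146. 261.] 1275 [0.461 0.392 0.04 ] [0.408 0.354 0.004] [0.516 0.435 0.049]
goblet 0.89 [130. 209.] 790 [0.595 0.427 0.059] [0.568 0.403 0.001] [0.628 0.462 0.113]
slip_jar 0.77 [441. 190.] 589 [ 0.635 -0.391  0.081] [ 0.612 -0.422  0.01 ] [ 0.667 -0.368  0.091]
brush 0.74 [457. 276.] 734 [ 0.401 -0.437  0.018] [ 0.366 -0.54   0.009] [ 0.436 -0.376  0.027]
```

```bash
python3 - <<'E'
import cv2
i=cv2.imread("pics/top0.png")[150:350,100:500]; cv2.imwrite("pics/top0c.png",cv2.resize(i,None,fx=2,fy=2,interpolation=cv2.INTER_CUBIC))
i=cv2.imread("pics/scene0.png")[160:360,140:540]; cv2.imwrite("pics/scene0c.png",cv2.resize(i,None,fx=2,fy=2,interpolation=cv2.INTER_CUBIC))
E
```

```text
(no output)
```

View pics/top0c.png

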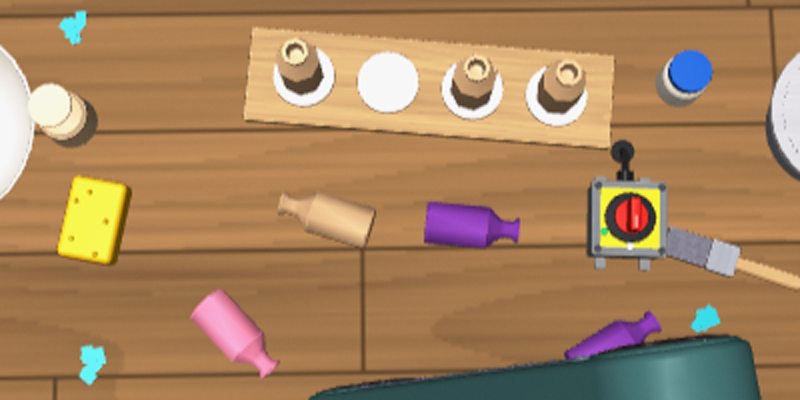

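View pics/scene0c.png

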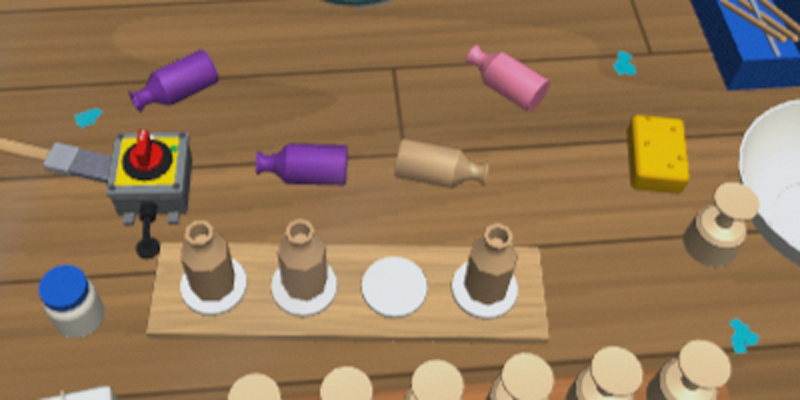

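The top view shows four lying vase shapes: tan at (267,258), purple at (332,262), purple at (408,318) and pink at (215,315). The fallen vase is the tan one, mouth to the left. The empty bat is at (292,193). The knob is at about (412,260), with the white dot nearest the robot and the green dot clockwise from it.

```bash
cat > meas.py <<'E'
from h import *
from scipy.optimize import minimize
def vase(n="top"):
    c=capture(n); s=[s for s in silhouettes(n,"fallen_vase")]
    best=min(s,key=lambda s:np.linalg.norm(np.median(pts(c,s["region"]),0)[:2]-[.463,.08]))
    P=pts(c,best["region"]); P=P[P[:,2]>.012]; top=P[P[:,2]>.050]
    return c,best,P,top
if __name__=="__main__":
    for n in("top","scene"):
        c,b,P,top=vase(n)
        vx,vy,x0,y0=cv2.fitLine(top[:,:2].astype(np.float32),cv2.DIST_HUBER,0,.01,.01).ravel()
        if vy<0: vx,vy=-vx,-vy
        s=(P[:,:2]-[x0,y0])@[vx,vy]; st=(top[:,:2]-[x0,y0])@[vx,vy]
        print(n,"axis",np.round([vx,vy,np.arctan2(vy,vx)],3),"foot from min",(np.array([x0,y0])+np.percentile(s,1)*np.array([vx,vy])).round(3),"len",np.round(np.percentile(s,[0,1,99,100]),3),"topz",np.percentile(top[:,2],[5,50,95]).round(3),"toprange",np.percentile(st,[1,99]).round(3), "topmid", (np.array([x0,y0])+np.array([vx,vy])*np.percentile(st,[1,99]).mean()).round(3))
        bt=silhouettes(n,"empty_bat")[0]; m=bt["region"].astype(np.uint8)
        Q=pts(c,bt["region"]); Q=Q[(Q[:,2]>.025)]; (cc,r)=cv2.minEnclosingCircle(Q[:,:2].astype(np.float32)); print("bat",np.round(cc,4),round(r,4),np.median(Q,0).round(4))
        im=c["image"].astype(int); red=(im[...,2]>120)&(im[...,1]<80)&(im[...,0]<80)
        R=pts(c,red); R=R[(np.hypot(R[:,0]-.45,R[:,1]+.31)<.06)]; T=R[R[:,2]>.097]
        (a,d)=cv2.minAreaRect((T[:,:2]*1000).astype(np.float32))[:2]; print("knob top",len(T),T.mean(0).round(4),np.round(a,1),np.round(d,1),np.round(cv2.fitLine(T[:,:2].astype(np.float32),cv2.DIST_L2,0,.01,.01).ravel(),3))
        sb=silhouettes(n,"switch_box")[0]; B=pts(c,sb["region"]); B=B[(abs(B[:,2]-.062)<.006)]
        r=cv2.minAreaRect((B[:,:2]*1000).astype(np.float32)); print("box",np.round(r[0],1),np.round(r[1],1),round(r[2],1))
        wb=silhouettes(n,"ware_board")[0]; B=pts(c,wb["region"]); B=B[abs(B[:,2]-.02)<.006]
        r=cv2.minAreaRect((B[:,:2]*1000).astype(np.float32)); print("board",np.round(r[0],1),np.round(r[1],1),round(r[2],1))
        k=px(c,[.463,.08,.03]).astype(int); q=px(c,[.45,-.31,.08]).astype(int)
        cr=[cv2.resize(c["image"][p[1]-35:p[1]+35,p[0]-45:p[0]+45],None,fx=4,fy=4,interpolation=cv2.INTER_CUBIC) for p in(k,q)]
        cv2.imwrite(f"pics/crop_{n}.png",np.hstack(cr))
E
python3 meas.py
```

```text
top axis [0.277 0.961 1.29 ] foot from min [0.446 0.028] len [-0.028 -0.027  0.096  0.098] topz [0.05  0.054 0.059] toprange [-0.026  0.064] topmid [0.459 0.072]
bat [0.6453 0.0026] 0.0419 [0.6448 0.0035 0.0301]
knob top 77 [ 0.4532 -0.3136  0.1054] [ 451.5 -313.5] [14.4 40. ] [ 0.998 -0.056  0.453 -0.314]
box [ 451.  -313.1] [100.3 100.4] 86.8
board [640.6 -54.9] [499.9 132.8] 84.7
scene axis [0.307 0.952 1.259] foot from min [0.449 0.032] len [-0.044 -0.043  0.078  0.081] topz [0.051 0.054 0.057] toprange [-0.043  0.042] topmid [0.462 0.073]
bat [0.6462 0.0057] 0.0434 [0.6487 0.0055 0.0306]
knob top 60 [ 0.4561 -0.3087  0.1053] [ 452.6 -309.3] [14.1 42.1] [ 0.995 -0.095  0.456 -0.309]
box [ 452.9 -309.2] [ 99.7 101.3] 87.0
board [641.1 -51. ] [501.5 133.1] 84.7
```

View pics/crop_top.png

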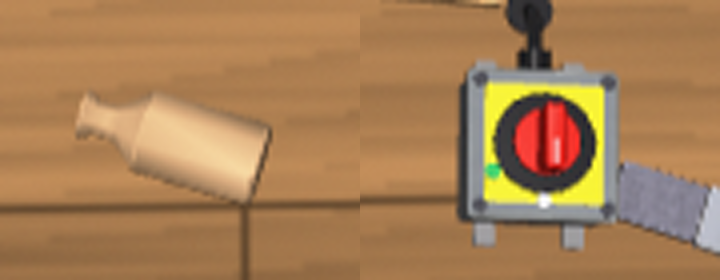

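The left crop confirms a tan octagonal vase, mouth to the upper left at about (90,115) and foot at (260,165). In the right crop the knob bar points at the white dot (543,200), with the green dot at (492,171). Next I'll check reach for a tilted grasp followed by a 90° turn about the closing line.

```bash
cat > plan.py <<'E'
from h import *
from scipy.spatial.transform import Rotation as Ro
Z=np.array([0,0,1.])
def q(z,y): # tool z, tool y
    return Ro.from_matrix(np.stack([np.cross(y,z),y,z],1)).as_quat()
def d(a): return np.array([np.cos(a),np.sin(a),0])
AX=1.275; FOOT=np.array([.4475,.030,.027]); BAT=np.array([.646,.0043,.030]); H=.052
def pick(th,s,h=0,foot=FOOT,ax=AX):
    v=d(ax); z=-np.cos(th)*Z-np.sin(th)*v; y=s*np.cross(Z,v)
    return foot+H*v+np.array([0,0,.001+h])+.019*z, q(z,y)
def place(th,s,psi,h=0,bat=BAT):
    v=d(psi); z=np.cos(th)*v-np.sin(th)*Z; y=s*np.cross(Z,v)
    return bat+Z*(H+h)+.019*z, q(z,y)
def tog(th,s,psi,tilt): # z height handled by caller
    pass
E
python3 - <<'E'
from plan import *
for th in np.radians([15,25,35,45,55]):
  for s in(1,-1):
    a=[inverse_kinematics(*pick(th,s,h)) for h in(0,.12)]
    for psi in np.radians([-40,-20,-5,10,30]):
      b=[inverse_kinematics(*place(th,s,psi,h)) for h in(0,.1)]
      ok=[x is not None for x in a+b]
      if all(ok): print(round(np.degrees(th)),s,round(np.degrees(psi)),np.round(a[1],2),np.round(b[0],2),np.round(b[1],2))
E
```

```text
15 1 30 [ 0.22  0.33  1.76 -0.24  1.2  -2.52] [-0.74  0.98  2.25  1.9   1.34  1.49] [-0.74  0.71  2.27  1.84  1.26  1.74]
15 -1 30 [ 0.22  0.33  1.76 -0.24  1.2   0.62] [-0.74  0.98  2.25  1.9   1.34 -1.66] [-0.74  0.71  2.27  1.84  1.26 -1.4 ]
25 1 -20 [ 0.32  0.41  1.69 -0.36  1.32 -2.39] [0.19 0.83 2.35 3.67 1.16 1.59] [0.19 0.52 2.32 3.79 0.88 1.37]
25 1 30 [ 0.32  0.41  1.69 -0.36  1.32 -2.39] [-0.67  0.8   2.24  1.9   1.1   1.68] [-0.67  0.53  2.22  1.74  1.03  2.  ]
25 -1 -20 [ 0.32  0.41  1.69 -0.36  1.32  0.76] [ 0.19  0.83  2.35  3.67  1.16 -1.55] [ 0.19  0.52  2.32  3.79  0.88 -1.77]
25 -1 30 [ 0.32  0.41  1.69 -0.36  1.32  0.76] [-0.67  0.8   2.24  1.9   1.1  -1.46] [-0.67  0.53  2.22  1.74  1.03 -1.14]
35 1 -20 [ 0.4   0.51  1.62 -0.46  1.45 -2.28] [0.14 0.63 2.28 3.73 0.76 1.42] [0.14 0.36 2.22 4.03 0.51 1.04]
35 1 -5 [ 0.4   0.51  1.62 -0.46  1.45 -2.28] [-0.11  0.64  2.36  3.11  0.82  1.58] [-0.11  0.33  2.3   3.09  0.45  1.6 ]
35 1 10 [ 0.4   0.51  1.62 -0.46  1.45 -2.28] [-0.37  0.64  2.35  2.53  0.83  1.68] [-0.37  0.34  2.28  2.22  0.56  2.08]
35 1 30 [ 0.4   0.51
[... 630 characters left out ...]
.57 -2.21] [-0.31  0.49  2.23  2.27  0.45  2.03] [-0.31  0.25  2.14  1.5   0.34  2.86]
45 1 30 [ 0.46  0.61  1.56 -0.54  1.57 -2.21] [-0.49  0.52  2.11  1.53  0.65  2.34] [-0.49  0.31  2.03  1.18  0.71  2.78]
45 -1 10 [ 0.46  0.61  1.56 -0.54  1.57  0.93] [-0.31  0.49  2.23  2.27  0.45 -1.11] [-0.31  0.25  2.14  1.5   0.34 -0.28]
45 -1 30 [ 0.46  0.61  1.56 -0.54  1.57  0.93] [-0.49  0.52  2.11  1.53  0.65 -0.8 ] [-0.49  0.31  2.03  1.18  0.71 -0.36]
55 -1 10 [ 0.51  0.71  1.5  -0.61  1.7   0.98] [-0.25  0.42  2.09  1.3   0.25 -0.07] [-0.25  0.23  1.99  0.61  0.42  0.65]
55 -1 30 [ 0.51  0.71  1.5  -0.61  1.7   0.98] [-0.39  0.45  2.    1.07  0.55 -0.25] [-0.39  0.28  1.91  0.78  0.7   0.11]
```

```bash
cat > fk.py <<'E'
from plan import *
from scipy.optimize import least_squares
import itertools,os
def fk(j,p,sg,full=False):
    E=lambda a,t:Ro.from_euler(a,t)
    R1=E('z',j[0]);R2=R1*E('y',j[1]);R3=R2*E('y',j[2]);R5=R3*E('z',sg[0]*j[3])*E('y',j[4]);R=R5*E('z',sg[1]*j[5]+p[6])
    sh=R1.apply([p[0],0,p[1]]);el=sh+R2.apply([0,0,p[2]]);wr=el+R3.apply([p[3],0,p[4]]);t=wr+R.apply([0,0,p[5]])
    return (t,R,wr,el) if full else (t,R)
def load():
    d_=np.load("fk.npy"); return d_[:7],d_[7:]
E
python3 - <<'E'
from fk import *
S=[]
rng=np.random.default_rng(0)
for th in np.radians([10,25,35,45]):
  for P in [pick(th,-1,.05),pick(th,1,.15),place(th,-1,0,.05),place(th,-1,.2,.1),place(th,-1,-.3,.02)]:
    j=inverse_kinematics(*P)
    if j is not None: S.append((j,P))
best=None
for sg in itertools.product((1,-1),(1,-1)):
  for o in(0,np.pi/2,np.pi,-np.pi/2):
    f=lambda p:np.concatenate([np.r_[fk(j,p,sg)[0]-P[0],.3*(Ro.from_quat(P[1]).inv()*fk(j,p,sg)[1]).as_rotvec()] for j,P in S])
    r=least_squares(f,[0,.4,.4,0,.4,.2,o],max_nfev=60)
    if best is None or r.cost<best[0]: best=(r.cost,r.x,sg)
print(len(S),best); np.save("fk.npy",np.r_[best[1],best[2]])
p,sg=load()
for th in np.radians([25,30,35,40]):
  for psi in np.radians([-10,-5,0,5]):
    print(round(np.degrees(th)),round(np.degrees(psi)),[None if (b:=inverse_kinematics(*place(th,-1,psi,h))) is None else list(np.round(b[2:],2)) for h in(0,.1,.16,.2,.25)])
E
```

```text
15 (np.float64(0.027442965688499635), array([ 0.12517546,  0.21598862,  0.44429762,  0.04631396,  0.30370207,
        0.33253057, -4.71238898]), (1, 1))
25 -10 [None, None, [np.float64(2.35), np.float64(3.39), np.float64(0.67), np.float64(-1.7)], [np.float64(2.3), np.float64(3.46), np.float64(0.51), np.float64(-1.78)], [np.float64(2.24), np.float64(3.63), np.float64(0.33), np.float64(-1.96)]]
25 -5 [None, None, [np.float64(2.37), np.float64(3.1), np.float64(0.67), np.float64(-1.55)], [np.float64(2.32), np.float64(3.09), np.float64(0.5), np.float64(-1.53)], [np.float64(2.26), np.float64(3.05), np.float64(0.31), np.float64(-1.5)]]
25 0 [None, None, None, [np.float64(2.33), np.float64(2.72), np.float64(0.53), np.float64(-1.3)], [np.float64(2.26), np.float64(2.51), np.float64(0.36), np.float64(-1.07)]]
25 5 [None, None, [np.float64(2.37), np.float64(2.54), np.float64(0.73), np.float64(-1.29)], [np.float64(2.32), np.float64(2.41), np.float64(0.59), np.float64(-1.12)], [np.float64(2.26), np.float64(2.15), np.float64(0.46), np.float64(-0.82)]]
30 -10 [None, [np.float64(2.34), np.float64(3.3
[... 2561 characters left out ...]
 None, None, [np.float64(2.03), np.float64(0.08), np.float64(0.25), np.float64(1.48)]]
40 0 [[np.float64(2.31), np.float64(2.88), np.float64(0.6), np.float64(-1.48)], [np.float64(2.23), np.float64(2.56), np.float64(0.27), np.float64(-1.14)], None, None, [np.float64(2.03), np.float64(0.52), np.float64(0.3), np.float64(0.95)]]
40 5 [[np.float64(2.3), np.float64(2.66), np.float64(0.61), np.float64(-1.4)], [np.float64(2.23), np.float64(2.2), np.float64(0.34), np.float64(-0.89)], [np.float64(2.16), np.float64(1.57), np.float64(0.27), np.float64(-0.23)], [np.float64(2.1), np.float64(1.13), np.float64(0.3), np.float64(0.22)], [np.float64(2.03), np.float64(0.78), np.float64(0.39), np.float64(0.59)]]
```

```bash
sed -i 's/^AX=.*/AX=1.275; FOOT=np.array([.4475,.030,.027]); BAT=np.array([.646,.0043,.030]); H=.057/' plan.py
cat > fk.py <<'E'
from plan import *
from scipy.optimize import least_squares
import itertools
def fk(j,p,sg,full=False):
    E=lambda a,t:Ro.from_euler(a,t)
    R1=E('z',j[0]);R2=R1*E('y',j[1]);R3=R2*E('y',j[2]);R4=R3*E('z',sg[0]*j[3]);R5=R4*E('y',j[4]);R=R5*E('z',sg[1]*j[5]+p[6])
    sh=R1.apply([p[0],p[7],p[1]]);el=sh+R2.apply([0,0,p[2]]);wr=el+R3.apply([p[3],0,p[4]])+R4.apply([p[8],p[9],0]);t=wr+R5.apply([p[10],0,p[5]])
    return (t,R,wr,el) if full else (t,R)
def load():
    d_=np.load("fk.npy"); return d_[:11],d_[11:]
E
python3 - <<'E'
from fk import *
S=[]
for th in np.radians([10,25,35,45]):
  for P in [pick(th,-1,.05),pick(th,1,.15),place(th,-1,0,.05),place(th,-1,.2,.1),place(th,-1,-.3,.02)]:
    j=inverse_kinematics(*P)
    if j is not None: S.append((j,P))
best=None
for sg in itertools.product((1,-1),(1,-1)):
  for o in(0,np.pi/2,np.pi,-np.pi/2):
    f=lambda p:np.concatenate([np.r_[fk(j,p,sg)[0]-P[0],.3*(Ro.from_quat(P[1]).inv()*fk(j,p,sg)[1]).as_rotvec()] for j,P in S])
    r=least_squares(f,[0,.4,.4,0,.4,.2,o,.05,0,0,0],max_nfev=80)
    if best is None or r.cost<best[0]: best=(r.cost,r.x,sg)
print(best[0],best[1].round(3),best[2]); np.save("fk.npy",np.r_[best[1],best[2]])
p,sg=load(); th=np.radians(35)
for s in(1,-1):
 for psi in np.radians([-5,0,5]):
  a=np.array(inverse_kinematics(*pick(th,s,.25))) ; b=np.array(inverse_kinematics(*place(th,s,psi,.16)))
  print(s,np.degrees(psi).round(),a.round(2),b.round(2))
  for k in np.linspace(0,1,9):
    j=a+k*(b-a); t,R,wr,el=fk(j,p,sg,True); g=t-R.apply([0,0,.019])
    # vase axis in tool frame from place pose
    Rp=Ro.from_quat(place(th,s,psi)[1]); v=R.apply(Rp.inv().apply(Z))
    low=min((g-H*v)[2]-.029*np.hypot(v[0],v[1]),(g+(.125-H)*v)[2]-.02)
    print("  ",g.round(2),"up",v.round(2),"low",low.round(3),"wr",wr.round(2),"zt",R.apply(Z).round(2))
E
```

```text
6.005904448054748e-19 [-0.     0.267  0.611  0.112  0.434  0.419 -4.712  0.069  0.     0.
 -0.   ] (1, 1)
1 -5.0 [ 0.41  0.37  1.48 -0.46  1.7  -2.4 ] [-0.11  0.16  2.23  3.04  0.21  1.66]
   [0.46 0.08 0.28] up [ 0.29  0.96 -0.  ] low 0.249 wr [0.53 0.3  0.61] zt [-0.17 -0.55 -0.82]
   [0.41 0.21 0.2 ] up [0.76 0.56 0.32] low 0.157 wr [0.52 0.26 0.59] zt [-0.26 -0.12 -0.96]
   [0.41 0.35 0.2 ] up [ 0.93 -0.2   0.31] low 0.158 wr [0.5  0.21 0.57] zt [-0.24  0.34 -0.91]
   [0.46 0.45 0.26] up [ 0.54 -0.84 -0.05] low 0.234 wr [0.48 0.17 0.55] zt [-0.05  0.69 -0.72]
   [0.56 0.47 0.33] up [-0.24 -0.87 -0.43] low 0.285 wr [0.46 0.14 0.53] zt [ 0.26  0.83 -0.5 ]
   [0.66 0.4  0.39] up [-0.87 -0.26 -0.41] low 0.337 wr [0.43 0.1  0.52] zt [ 0.59  0.74 -0.33]
   [0.73 0.26 0.39] up [-0.9   0.43  0.09] low 0.351 wr [0.39 0.08 0.5 ] zt [ 0.83  0.47 -0.29]
   [0.72 0.11 0.33] up [-0.41  0.55  0.73] low 0.271 wr [0.36 0.05 0.49] zt [ 0.91  0.15 -0.39]
   [0.65 0.   0.25] up [0. 0. 1.] low 0.19 wr [0.32 0.03 0.48] zt [ 0.82 -0.07 -0.57]
1 0.0 [ 0.41  0.37  1.48 -0.46  1.7  -2.4 ] [-0.2   0.16  2.
[... 3896 characters left out ...]
r [0.53 0.25 0.59] zt [-0.24 -0.23 -0.94]
   [0.42 0.24 0.18] up [0.3  0.73 0.61] low 0.124 wr [0.51 0.19 0.57] zt [-0.23  0.12 -0.97]
   [0.45 0.31 0.19] up [0.29 0.48 0.83] low 0.127 wr [0.49 0.14 0.55] zt [-0.12  0.42 -0.9 ]
   [0.51 0.34 0.22] up [0.22 0.23 0.95] low 0.159 wr [0.47 0.1  0.53] zt [ 0.1   0.62 -0.78]
   [0.58 0.32 0.26] up [0.1  0.05 0.99] low 0.198 wr [0.44 0.06 0.52] zt [ 0.36  0.67 -0.65]
   [0.65 0.25 0.28] up [-0.   -0.03  1.  ] low 0.222 wr [0.4  0.02 0.5 ] zt [ 0.61  0.56 -0.56]
   [0.67 0.13 0.28] up [-0.05 -0.02  1.  ] low 0.219 wr [ 0.36 -0.    0.49] zt [ 0.78  0.34 -0.53]
   [0.65 0.   0.25] up [-0.  0.  1.] low 0.19 wr [ 0.32 -0.02  0.48] zt [ 0.82  0.07 -0.57]
```

```bash
python3 - <<'E'
from fk import *
th=np.radians(35); print(current_clock())
P=current_position(); servo_line([P[0],P[1],.33],rate=.3)
move_ptp(*pick(th,-1,.2)); servo_line(pick(th,-1,.05)[0],rate=.25)
c=capture("top"); cv2.imwrite("pics/x.png",c["image"])
c2=capture("scene"); k=px(c2,[.463,.08,.05]).astype(int)
cv2.imwrite("pics/pre.png",cv2.resize(c2["image"][k[1]-60:k[1]+50,k[0]-80:k[0]+80],None,fx=4,fy=4,interpolation=cv2.INTER_CUBIC))
print(servo_line(pick(th,-1)[0],rate=.06,contact_N=6),current_position(),pick(th,-1)[0],current_force(),current_clock())
p,sg=load()
b=inverse_kinematics(*place(th,-1,0,0))
for r in(.03,.06,.1,.14):
    x,qq=place(th,-1,0); zz=Ro.from_quat(qq).apply(Z); print(r,inverse_kinematics(x-r*zz,qq) is not None, inverse_kinematics(x-r*zz+[0,0,.1],qq) is not None)
E
```

```text
1.5
False [0.46114786 0.07417442 0.01258339] [0.46093882 0.07409985 0.01243611] [-0.62179169 -0.28828393  0.04081695] 6.7
0.03 False True
0.06 False True
0.1 False False
0.14 False False
```

View pics/pre.png

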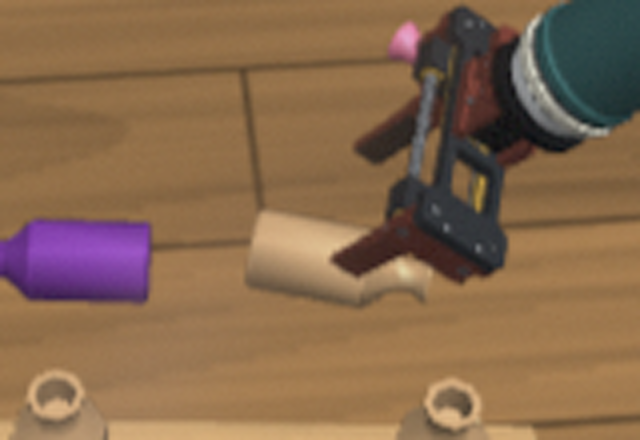

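The fingers straddle the tan vase: its body is at (310,255) in the crop, with one finger on each side. Next I'll grip, lift and carry it.

```bash
python3 - <<'E'
from fk import *
th=np.radians(35)
move_gripper(.04); print("gap",current_finger_gap(),current_grip_force())
servo_line(pick(th,-1,.03)[0],rate=.1); servo_line(pick(th,-1,.25)[0],rate=.25)
print("gap",current_finger_gap(),current_grip_force())
move_ptp(*place(th,-1,0,.16)); print(current_joint_pos(),current_clock())
sleep(.3); print(current_position(),place(th,-1,0,.16)[0],current_force())
c=capture("scene"); k=px(c,[.646,0,.2]).astype(int)
cv2.imwrite("pics/carry.png",cv2.resize(c["image"][k[1]-90:k[1]+110,k[0]-130:k[0]+130],None,fx=3,fy=3,interpolation=cv2.INTER_CUBIC))
for n in("top","scene"):
    c=capture(n)
    for s in silhouettes(n,"fallen_vase"):
        P=pts(c,s["region"]); m=np.median(P,0)
        if np.hypot(m[0]-.646,m[1])<.06: print(n,s["conf"],m.round(3),np.percentile(P,[2,98],axis=0).round(3).tolist())
E
```

```text
gap 0.04501583013696617 25.6667040205609
gap 0.04008683761155207 0.0
[-0.20418526  0.15970857  2.23034989  2.43421433  0.25952638 -0.9988454 ] 11.5417
[0.66169809 0.00445744 0.23619816] [0.66156389 0.0043     0.23610205] [-0.37595459 -0.10152677 -0.37998865]
```

View pics/carry.png

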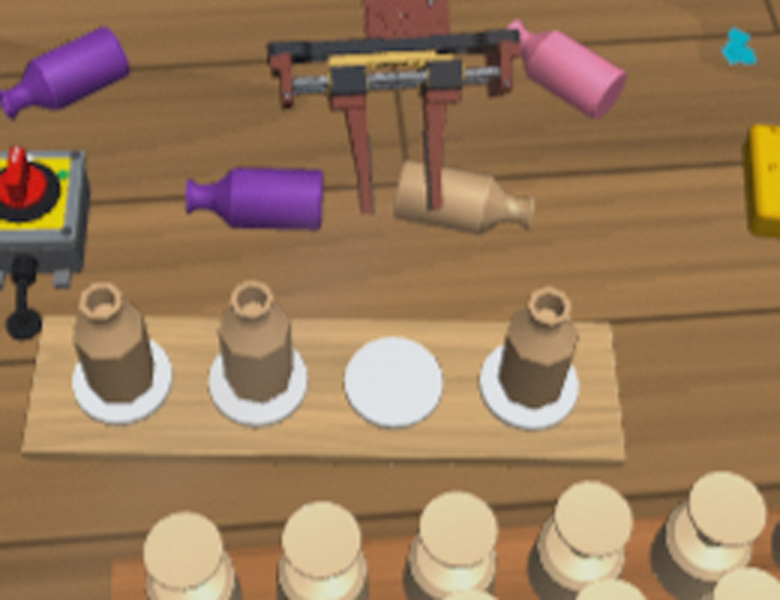

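The grip slipped. The tan vase still lies at about (465,195) in the crop and the fingers are empty above the bat. I'll measure where it lies now before trying again.

```bash
cat > vm.py <<'E'
from h import *
def tan(n):
    c=capture(n)
    C=[s for s in silhouettes(n,"fallen_vase") if s["conf"]>.1]
    if not C: return print(n,"none")
    b=min(C,key=lambda s:np.linalg.norm(np.median(pts(c,s["region"]),0)-[.463,.08,.04]))
    P=pts(c,b["region"]); P=P[P[:,2]>.008]; top=P[P[:,2]>.05][:,:2].astype(np.float32)
    vx,vy,x0,y0=cv2.fitLine(top,cv2.DIST_HUBER,0,.01,.01).ravel()
    v=np.array([vx,vy])*np.sign(vy); o=np.array([x0,y0]); s=(P[:,:2]-o)@v; t=(P[:,:2]-o)@[v[1],-v[0]]
    print(n,np.round(b["conf"],2),"ang",np.arctan2(v[1],v[0]).round(3),"foot",(o+s.min()*v).round(4),"mouth",(o+s.max()*v).round(4),"len",np.ptp(s).round(3))
    for k in np.arange(s.min(),s.max(),.012):
        m=(s>=k)&(s<k+.012); print("  ",round(k-s.min(),3),"w",np.percentile(t[m],[1,99]).round(3),"zmax",np.percentile(P[m,2],97).round(3))
    return c
E
python3 - <<'E'
from plan import *
from vm import tan
c=tan("scene"); c2=tan("top")
k=px(c,[.463,.08,.03]).astype(int)
cv2.imwrite("pics/v2.png",np.hstack([cv2.resize(x["image"][p[1]-35:p[1]+35,p[0]-45:p[0]+45],None,fx=4,fy=4,interpolation=cv2.INTER_CUBIC) for x,p in[(capture("scene"),k)]+([(c2,px(c2,[.463,.08,.03]).astype(int))] if c2 else [])]))
E
```

```text
scene 0.73 ang 1.316 foot [0.4521 0.0291] mouth [0.4833 0.1487] len 0.124
   0.0 w [-0.016  0.023] zmax 0.058
   0.012 w [-0.016  0.024] zmax 0.057
   0.024 w [-0.001  0.023] zmax 0.057
   0.036 w [-0.018  0.089] zmax 0.058
   0.048 w [-0.021  0.026] zmax 0.058
   0.06 w [-0.022  0.025] zmax 0.059
   0.072 w [-0.017  0.026] zmax 0.058
   0.084 w [-0.019  0.022] zmax 0.054
   0.096 w [-0.01   0.013] zmax 0.044
   0.108 w [-0.009  0.01 ] zmax 0.041
   0.12 w [-0.001  0.014] zmax 0.048
top 0.66 ang 1.14 foot [0.4466 0.0495] mouth [0.4902 0.1444] len 0.104
   0.0 w [-0.021  0.009] zmax 0.056
   0.012 w [-0.023  0.025] zmax 0.061
   0.024 w [-0.025  0.028] zmax 0.06
   0.036 w [-0.026  0.027] zmax 0.059
   0.048 w [-0.027  0.026] zmax 0.059
   0.06 w [-0.024  0.023] zmax 0.058
   0.072 w [-0.018  0.013] zmax 0.046
   0.084 w [-0.018  0.006] zmax 0.043
   0.096 w [-0.02   0.005] zmax 0.046
```

View pics/v2.png

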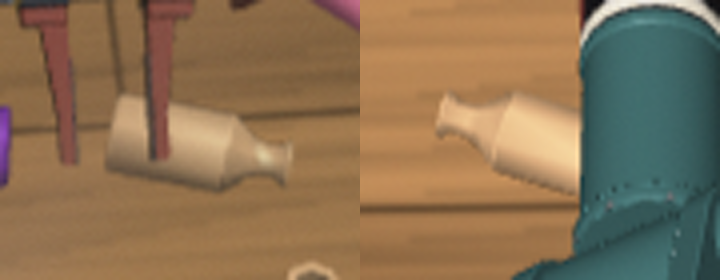

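The vase has hardly moved and its size agrees with the description. I'll grip again, closing in steps and reading gap and force at each one.

```bash
sed -i 's/^AX=.*/AX=1.285; FOOT=np.array([.4490,.0295,.027]); BAT=np.array([.646,.0043,.030]); H=.055/' plan.py
python3 - <<'E'
from fk import *
th=np.radians(35)
move_gripper(.088); move_ptp(*pick(th,-1,.18)); servo_line(pick(th,-1,.03)[0],rate=.3)
servo_line(pick(th,-1)[0],rate=.06); print(current_position(),pick(th,-1)[0],current_clock())
for g in(.062,.058,.055,.053,.051,.049):
    move_gripper(g); print(g,round(current_finger_gap(),4),round(current_grip_force(),1),np.round(current_force(),1),round(current_clock(),2))
    if current_grip_force()>20: break
c=capture("scene"); k=px(c,[.463,.08,.05]).astype(int)
cv2.imwrite("pics/grip.png",cv2.resize(c["image"][k[1]-55:k[1]+45,k[0]-70:k[0]+70],None,fx=5,fy=5,interpolation=cv2.INTER_CUBIC))
E
```

```text
[0.46127216 0.07170989 0.01230495] [0.46143332 0.07181316 0.01243611] 16.9667
0.062 0.0621 0.0 [0.3 0.3 0.4] 17.57
0.058 0.0579 0.0 [-0.2 -0.2 -0.1] 17.88
0.055 0.055 0.5 [-1.9  1.   0.3] 18.17
0.053 0.053 1.9 [-2.3  1.4  1.4] 18.43
0.051 0.0513 8.6 [-3.2  1.1  2.8] 18.68
0.049 0.0495 15.3 [-2.7  2.8  5.7] 18.94
```

View pics/grip.png

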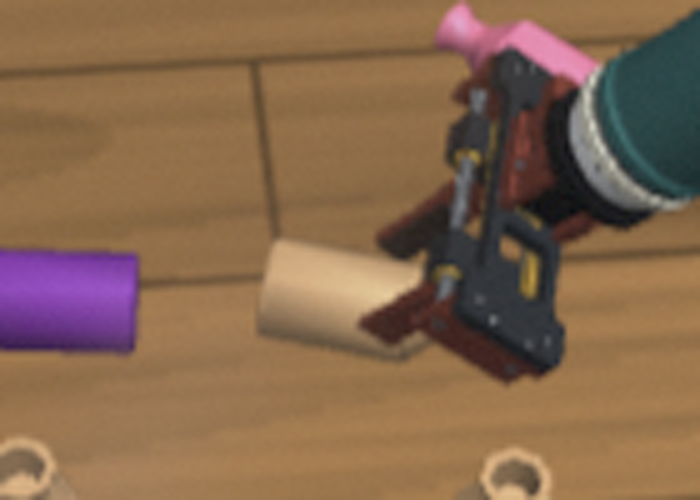

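The pads are compliant: contact starts at 54 mm. As they squeeze, an upward force builds on the tool, so they may be pressing above mid-height and pushing the vase down. I'll go 4 mm lower, squeeze fully and test the lift in small steps.

```bash
python3 - <<'E'
from fk import *
th=np.radians(35); r=lambda:print(round(current_finger_gap(),4),round(current_grip_force(),1),np.round(current_force(),1),np.round(current_position(),4),round(current_clock(),2))
c=capture("scene")
t=current_position(); R=Ro.from_quat(current_orientation()); o=px(c,[.463,.08,.05]).astype(int)-[70,55]
for s in(1,-1): print("tip px in crop",(px(c,t+R.apply([0,s*.03,0]))-o)*5,(px(c,t+R.apply([0,s*.03,-.04]))-o)*5)
move_gripper(.06); P,Q=pick(th,-1,-.004); print(servo_line(P,rate=.04,contact_N=8)); r()
move_gripper(.03); r()
for h in(.002,.006,.012,.02):
    servo_line(pick(th,-1,h)[0],rate=.04); r()
    if current_grip_force()<5: break
E
```

```text
tip px in crop [326.20737698 356.30804047] [371.45738545 330.19958054]
tip px in crop [343.69069277 271.00478725] [388.09352378 243.64820169]
False
0.0601 0.0 [-1.1 -0.4 -0.1] [0.4612 0.0717 0.0081] 19.7
0.0528 30.0 [-0.2  0.1 -0.8] [0.4612 0.0718 0.0084] 20.01
0.0534 29.9 [ 1.5  0.  -1.3] [0.4619 0.0721 0.0147] 20.31
0.0528 29.9 [ 0.1 -0.4 -2.5] [0.4616 0.0719 0.0186] 20.56
0.0527 29.9 [ 0.4  0.4 -1.1] [0.4617 0.0719 0.0247] 20.86
0.0527 29.9 [-0.7  0.2 -3.5] [0.4617 0.0719 0.0327] 21.21
```

It holds now, with a steady gap of 52.7 mm at 30 N. I'll carry it over and look before lowering.

```bash
python3 - <<'E'
from fk import *
th=np.radians(35)
servo_line(pick(th,-1,.25)[0],rate=.25); print(current_finger_gap(),current_grip_force())
move_ptp(*place(th,-1,0,.16)); print(current_finger_gap(),current_grip_force(),current_position(),current_clock())
for n in("scene","top"):
    c=capture(n); k=px(c,[.646,0,.2]).astype(int)
    if n=="scene":cv2.imwrite("pics/carry2.png",cv2.resize(c["image"][k[1]-75:k[1]+75,k[0]-90:k[0]+90],None,fx=4,fy=4,interpolation=cv2.INTER_CUBIC))
    np.savez(f"c_{n}.npz",**c)
    for s in silhouettes(n,"fallen_vase"):
        P=pts(c,s["region"])
        if len(P)<30: continue
        m=np.median(P,0)
        if np.hypot(m[0]-.646,m[1])<.07: 
            print(n,round(s["conf"],2),len(P),m.round(3),np.percentile(P,[2,98],axis=0).round(3).tolist())
            for a in np.arange(.16,.36,.02):
                B=P[abs(P[:,2]-a)<.01]
                if len(B)>5: print("   z",round(a,2),len(B),"x",np.percentile(B[:,0],[5,95]).round(3),"y",np.percentile(B[:,1],[3,97]).round(3))
E
```

```text
0.05267076360565875 29.94685454854448
0.05254181551837113 29.970071807256318 [0.66203085 0.00463151 0.23442212] 24.7417
scene 0.8 1017 [0.658 0.003 0.274] [[0.632, -0.021, 0.2], [0.67, 0.031, 0.317]]
   z 0.2 76 x [0.653 0.67 ] y [-0.02   0.032]
   z 0.22 117 x [0.653 0.67 ] y [-0.02   0.032]
   z 0.24 126 x [0.654 0.67 ] y [-0.021  0.031]
   z 0.26 135 x [0.654 0.67 ] y [-0.021  0.03 ]
   z 0.28 324 x [0.636 0.669] y [-0.019  0.029]
   z 0.3 129 x [0.634 0.656] y [-0.007  0.016]
   z 0.32 109 x [0.631 0.658] y [-0.011  0.018]
top 0.81 573 [0.631 0.001 0.28 ] [[0.615, -0.022, 0.207], [0.657, 0.024, 0.318]]
   z 0.2 19 x [0.614 0.627] y [-0.019  0.022]
   z 0.22 46 x [0.614 0.627] y [-0.02   0.024]
   z 0.24 43 x [0.615 0.628] y [-0.02   0.025]
   z 0.26 57 x [0.615 0.631] y [-0.023  0.023]
   z 0.28 231 x [0.618 0.653] y [-0.022  0.024]
   z 0.3 90 x [0.63  0.654] y [-0.011  0.012]
   z 0.32 87 x [0.631 0.656] y [-0.013  0.016]
```

View pics/carry2.png

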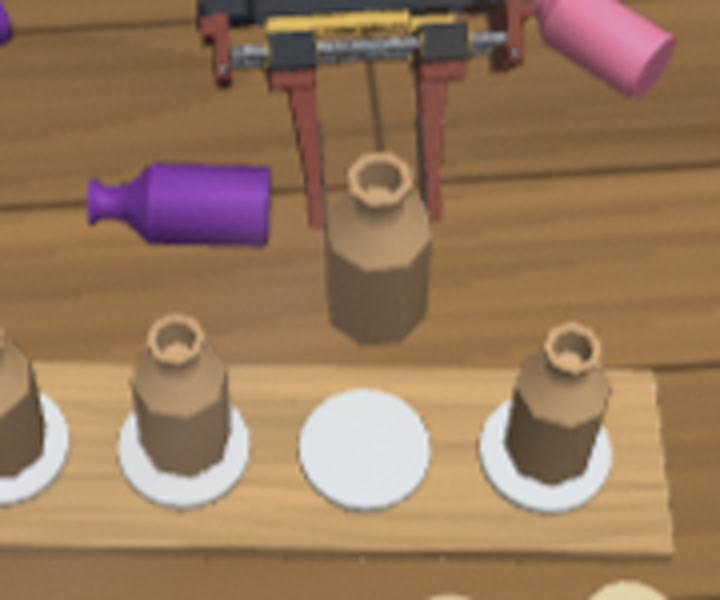

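The vase is upright in the gripper, its mouth at (380,180) and the empty bat at (365,448). By depth its axis is about (0.642, 0.003) and the bat is (0.646, 0.004), so I'll shift 4 mm while lowering, then set it down on contact.

```bash
python3 - <<'E'
from fk import *
th=np.radians(35); D=np.array([.004,.001,0])
r=lambda s:print(s,round(current_finger_gap(),4),round(current_grip_force(),1),np.round(current_force(),1),np.round(current_position(),4),round(current_clock(),2))
L=lambda h:place(th,-1,0,h)[0]+D
print([inverse_kinematics(L(h),place(th,-1,0)[1]) is not None for h in(.15,.1,.05,.02,0,-.01)])
servo_line(L(.15),rate=.1); servo_line(L(.022),rate=.15); sleep(.2); r("above")
print(servo_line(L(-.006),rate=.02,contact_N=3.5)); r("down")
E
```

```text
[True, True, True, True, True, True]
above 0.0526 30.0 [ 0.1  0.1 -1.6] [0.6661 0.0052 0.0974] 26.4
True
down 0.0525 30.0 [-3.1  0.4  5. ] [0.6657 0.0055 0.0742] 27.42
```

```bash
python3 - <<'E'
from fk import *
move_gripper(.07); move_gripper(.088); P=np.array(current_position()); print(P,current_force(),current_clock())
servo_line(P+[0,0,.155],rate=.2); print(current_clock())
c=capture("scene"); k=px(c,[.646,0,.1]).astype(int)
cv2.imwrite("pics/placed.png",cv2.resize(c["image"][k[1]-75:k[1]+60,k[0]-90:k[0]+90],None,fx=4,fy=4,interpolation=cv2.INTER_CUBIC))
for s in silhouettes("scene","fallen_vase"):
    Q=pts(c,s["region"]); m=np.median(Q,0)
    if np.hypot(m[0]-.646,m[1])<.06: print(np.percentile(Q,[2,98],axis=0).round(3).tolist())
# switch plan
K=np.array([.452,-.311,0]); a=-np.radians(3.1)
for s in(1,-1):
    y=s*np.array([-np.sin(a),np.cos(a),0])
    for h in(.2,.08): 
        j=inverse_kinematics(K+[0,0,h],q(-Z,y)); print(s,h,None if j is None else np.round(j,2))
    y2=Ro.from_rotvec([0,0,-1.1]).apply(y); j=inverse_kinematics(K+[0,0,.08],q(-Z,y2)); print("turned",None if j is None else np.round(j,2))
E
```

```text
[0.66484855 0.00550635 0.07310612] [-0.25161773  0.41631046 -0.09681031] 28.4083
29.425
[[0.631, -0.019, 0.032], [0.673, 0.033, 0.157]]
1 0.2 [-0.73  0.27  1.6  -0.    1.27 -2.25]
1 0.08 [-0.73  0.4   1.74 -0.    1.   -2.25]
turned [-0.73  0.4   1.74 -0.    1.   -1.15]
-1 0.2 [-0.73  0.27  1.6  -0.    1.27  0.9 ]
-1 0.08 [-0.73  0.4   1.74 -0.    1.    0.9 ]
turned [-0.73  0.4   1.74 -0.    1.    2.  ]
```

View pics/placed.png

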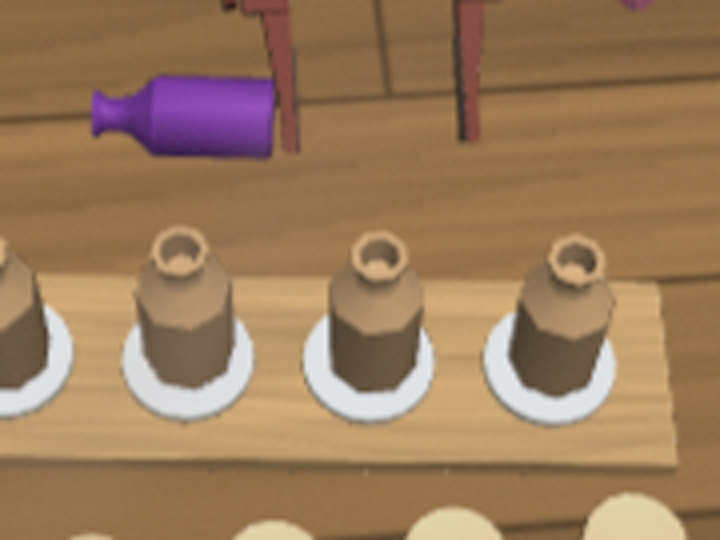

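The vase stands on its bat with its whole foot inside the disc, around (375,370) in the crop. Next is the switch. I'll check the path first and compare the predicted fingertip pixels with this picture.

```bash
python3 - <<'E'
from fk import *
p,sg=load(); K=np.array([.452,-.311,0]); a=-np.radians(3.1)
j0=np.array(current_joint_pos())
c=capture("scene"); k=px(c,[.646,0,.1]).astype(int); t=np.array(current_position()); R=Ro.from_quat(current_orientation())
for s in(1,-1): print("tip px",(px(c,t+R.apply([0,s*.05,0]))-k+[90,75])*4)
for s in(1,-1):
    y=s*np.array([-np.sin(a),np.cos(a),0]); j1=np.array(inverse_kinematics(K+[0,0,.22],q(-Z,y)))
    print(s,j1.round(2))
    for f in np.linspace(0,1,9):
        T,R,w,e=fk(j0+f*(j1-j0),p,sg,True); C=[T+R.apply([sx*.037,sy*.089,-.08]) for sx in(1,-1) for sy in(1,-1)]
        print("  ",T.round(2),"bodylow",round(min(x[2] for x in C),3),"zt",R.apply(Z).round(2),w.round(2))
E
```

```text
tip px [288.94189645 221.48333406]
tip px [472.77012398 209.45535667]
1 [-0.73  0.25  1.57 -0.    1.31 -2.25]
   [0.66 0.01 0.23] bodylow 0.243 zt [ 0.82  0.   -0.58] [0.32 0.01 0.47]
   [0.72 0.01 0.28] bodylow 0.263 zt [ 0.87  0.1  -0.48] [ 0.35 -0.02  0.48]
   [0.75 0.03 0.32] bodylow 0.274 zt [ 0.87  0.21 -0.44] [ 0.38 -0.06  0.5 ]
   [0.75 0.04 0.32] bodylow 0.277 zt [ 0.82  0.32 -0.47] [ 0.41 -0.1   0.52]
   [0.73 0.03 0.31] bodylow 0.273 zt [ 0.73  0.39 -0.56] [ 0.43 -0.14  0.54]
   [ 0.69 -0.01  0.27] bodylow 0.259 zt [ 0.6   0.39 -0.7 ] [ 0.44 -0.18  0.56]
   [ 0.63 -0.09  0.23] bodylow 0.249 zt [ 0.43  0.32 -0.84] [ 0.45 -0.22  0.59]
   [ 0.55 -0.19  0.21] bodylow 0.261 zt [ 0.23  0.18 -0.96] [ 0.45 -0.27  0.61]
   [ 0.45 -0.31  0.22] bodylow 0.3 zt [ 0. -0. -1.] [ 0.45 -0.31  0.64]
-1 [-0.73  0.25  1.57 -0.    1.31  0.9 ]
   [0.66 0.01 0.23] bodylow 0.243 zt [ 0.82  0.   -0.58] [0.32 0.01 0.47]
   [0.72 0.01 0.28] bodylow 0.287 zt [ 0.87  0.1  -0.48] [ 0.35 -0.02  0.48]
   [0.75 0.03 0.32] bodylow 0.315 zt [ 0.87  0.21 -0.44] [ 0.38 -0.06  0.5 ]
   [0.75 0.04 0.32] bodylow 0.322 zt [ 0.82  0.32 -0.47] [ 0.41 -0.1   0.52]
   [0.73 0.03 0.31] bodylow 0.31 zt [ 0.73  0.39 -0.56] [ 0.43 -0.14  0.54]
   [ 0.69 -0.01  0.27] bodylow 0.286 zt [ 0.6   0.39 -0.7 ] [ 0.44 -0.18  0.56]
   [ 0.63 -0.09  0.23] bodylow 0.266 zt [ 0.43  0.32 -0.84] [ 0.45 -0.22  0.59]
   [ 0.55 -0.19  0.21] bodylow 0.266 zt [ 0.23  0.18 -0.96] [ 0.45 -0.27  0.61]
   [ 0.45 -0.31  0.22] bodylow 0.3 zt [ 0. -0. -1.] [ 0.45 -0.31  0.64]
```

The visible fingertips end about 17 px (roughly 33 mm) short of the reported TCP. That would also explain the first slip. I'll measure the offset by depth above the knob.

```bash
python3 - <<'E'
from fk import *
K=np.array([.452,-.311,0]); a=-np.radians(3.1); y=-np.array([-np.sin(a),np.cos(a),0])
move_ptp(K+[0,0,.22],q(-Z,y)); move_gripper(.05); print(current_position(),current_clock())
for n in("scene","top"):
    c=capture(n); P=pts(c,np.ones((480,640),bool)); e=(P-K)@y; x=(P-K)@np.array([np.cos(a),np.sin(a),0])
    for s in(1,-1):
        F=P[(abs(s*e-.035)<.02)&(abs(x)<.025)&(P[:,2]>.14)&(P[:,2]<.4)]
        print(n,s,len(F),F[:,2].min().round(3) if len(F) else "",np.percentile(F,[1,5],axis=0).round(3).tolist() if len(F) else "", F[F[:,2]<F[:,2].min()+.03].mean(0).round(3) if len(F) else "")
    if n=="scene":
        k=px(c,K+[0,0,.15]).astype(int); cv2.imwrite("pics/sw.png",cv2.resize(c["image"][k[1]-70:k[1]+70,k[0]-80:k[0]+80],None,fx=4,fy=4,interpolation=cv2.INTER_CUBIC))
        print("tips px",[(px(c,K+[0,0,h]+s*.025*y)-k+[80,70])*4 for h in(.22,.25) for s in(1,-1)])
E
```

```text
[ 0.45201004 -0.3109851   0.22001088] 32.4583
scene 1 483 0.257 [[0.427, -0.366, 0.26], [0.43, -0.362, 0.269]] [ 0.456 -0.338  0.273]
scene -1 506 0.26 [[0.434, -0.296, 0.262], [0.438, -0.293, 0.272]] [ 0.459 -0.279  0.274]
tips px [array([255.56813147, 209.14553913]), array([339.23632732, 207.95572682]), array([243.78634453, 176.10070796]), array([329.39562272, 174.93005067])]
top 1 28 0.357 [[0.424, -0.364, 0.357], [0.425, -0.364, 0.359]] [ 0.427 -0.359  0.372]
top -1 78 0.352 [[0.428, -0.293, 0.353], [0.429, -0.283, 0.359]] [ 0.439 -0.271  0.371]
```

View pics/sw.png

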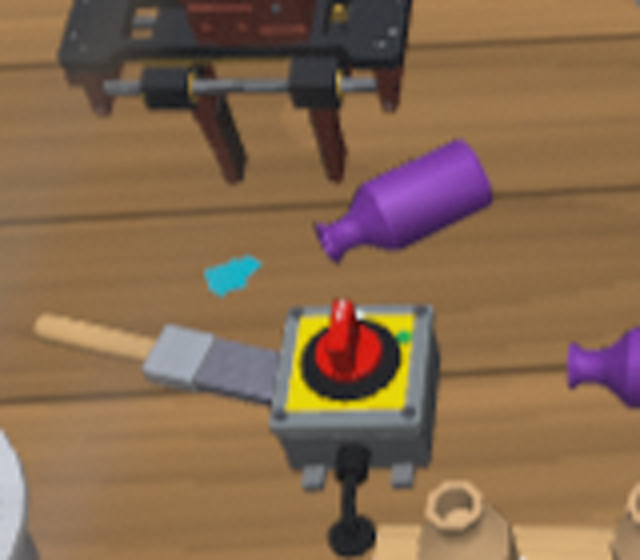

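The picture shows the gripper above the box, its fingertips at (235,180) and (335,178), while the projected TCP is at row 208. So the tips really end about 30 mm above the nominal TCP (z about 0.25), and I'll descend 30 mm deeper with a contact guard.

```bash
python3 - <<'E'
from fk import *
K=np.array([.452,-.311,0])
r=lambda s:print(s,round(current_finger_gap(),4),round(current_grip_force(),1),np.round(current_force(),1),np.round(current_torque(),2),np.round(current_position(),4),round(current_clock(),2))
servo_line(K+[0,0,.10],rate=.2); print(servo_line(K+[0,0,.054],rate=.05,contact_N=6)); r("at")
move_gripper(.005); r("grip")
j=np.array(current_joint_pos())
for d in(.3,.6,.9,1.04):
    t=j.copy(); t[5]+=d; goto_joints(t); r(d)
E
```

```text
False
at 0.0504 0.0 [-0.1  0.9 -0.2] [ 0.03  0.05 -0.05] [ 0.4522 -0.3112  0.0542] 34.38
grip 0.0142 30.0 [-1.3  0.7  1.6] [ 0.12 -0.04  0.12] [ 0.452  -0.3109  0.0541] 35.02
0.3 0.0138 30.0 [-0.7 -0.6  0.2] [-0.03  0.08  0.07] [ 0.452  -0.311   0.0541] 35.42
0.6 0.0139 30.0 [-0.4 -0.7 -0.2] [-0.14  0.16 -0.07] [ 0.452  -0.311   0.0541] 35.81
0.9 0.014 30.1 [-0.3 -0.2  0.6] [-0.32  0.4  -0.1 ] [ 0.4519 -0.311   0.0541] 36.2
1.04 0.0139 30.1 [-1.8  0.1  0.1] [-0.33  0.39 -0.12] [ 0.4519 -0.311   0.054 ] 36.46
```

```bash
python3 - <<'E'
from fk import *
K=np.array([.452,-.311,0])
move_gripper(.05); servo_line(K+[0,0,.24],rate=.15)
P=np.array([.14,-.5,.3]); print(current_clock())
j=np.array(current_joint_pos()); j[0]-=.75; goto_joints(j); print(current_clock(),current_position())
c=capture("scene")
i=c["image"]; a=px(c,K+[0,0,.08]).astype(int); b=px(c,[.64,-.03,.08]).astype(int)
f=lambda p,w,h:cv2.resize(i[p[1]-h:p[1]+h,p[0]-w:p[0]+w],(390,int(390*h/w)),interpolation=cv2.INTER_CUBIC)
A=f(a,40,40);B=f(b,120,120); cv2.imwrite("pics/end.png",np.hstack([A,B]))
E
```

```text
38.5833
40.075 [ 0.11959407 -0.53456717  0.23898812]
```

View pics/end.png

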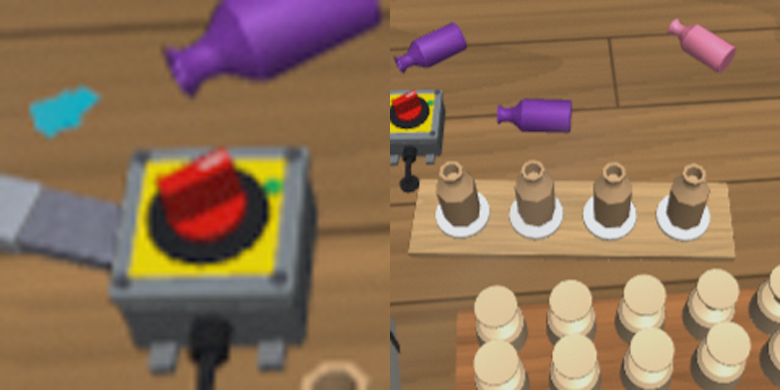

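The white pointer end at (215,160) has turned towards the green dot at (272,187). All four vases stand on their bats and the bench is otherwise unchanged. Handing in.

```bash
python3 -c "
from bench import *
print(close_job())"
```

```text
the job is handed in; nothing more can be done
None
```

The tan vase stands upright and released on the empty bat, and the red switch is turned to the green mark. I handed the job in at about 40 s on the robot clock; the first grip slipped and left the vase lying where it was, and the second held.

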